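# Switch on the texture analyser at its key box

## Robot

A 6-joint arm with a two-finger parallel gripper is mounted at the origin on the work surface. World frame = base frame: x ahead of the robot, y to its left, z up, the work surface at z = 0. Lengths are in m, angles in rad, forces in N, time in s.
With the tool pointing down it reaches from about 0.3 to 0.85 m from the base axis. Payload 4.2 kg.
Tool frame: the origin (TCP) lies at the very end of the fingers, on their centre line; the grasp point (between the pads) lies 19 mm behind it; z points along the fingers, y is the line along which they close (so a half turn about z gives the same grasp; the last joint's range is limited). The gripper opens to 91 mm and grips with 3 to 60 N. Pads are 32 mm wide; open, the fingers measure 118 mm over their backs; the gripper's body (76 mm by 178 mm) begins 60 mm behind the grasp point.
Start: joints at [1.186, 0.32, 1.565, -0, 1.257, -0.02], TCP at [0.205, 0.537, 0.214] pointing down, gripper open.
Joint ranges: [-3.11, 3.11], [-0.84, 2.01], [0.21, 2.61], [-1.34, 4.49], [0.05, 2.63], [-2.56, 2.56]. Speed limits (rad/s): [2.57, 2.57, 3.14, 3.14, 3.14, 3.14].

## Interface

Orientations are given as a unit quaternion [w, x, y, z].
In Python, from workcell import arm, get_image, sign_off gives the robot as it stands. The module is installed in compiled form; this text tells all that it offers.
- The arm moves only by the tool drive_tool, never from a script. Its argument "deltas" is a list of rows, each a list of 5 numbers: the gripper command: -1 is shut, 1 is fully open, values between are in proportion, then the shift along the tool's x, y, z in mm, then the turn about the tool's z in degrees. In form: [[gripper, x, y, z, twist], ...]. A call has 1 to 8 rows; each row shifts and turns the commanded pose from where the row before left it, along the tool's axes as they then stand; what a row does not reach is not made up. A row lasts 1/10 s, in which the tool goes at most 50 mm and 8.59 degrees, less where a joint would pass 70% of its speed; a pose out of reach is approached as far as the arm can. A call is refused whole if a number of a shift passes 50 or a number of a turn 8.59, either way. A call with a gripper value outside its range is refused whole. The fingers move at their own pace and stop on an object; "grip_force" is the grip in N (left out, the last holds). Time passes only in rows, so rows that do not move let the fingers close. It gives the time, the measured TCP pose, the force, the opening and the grip force at its end, in the units of the state.
- arm.sense(): the state, without advancing time (a new reading comes with each control period).
- get_image(name): name is "scene" or "side" or "wrist"; returns a dict with "pixels" (480x640x3 uint8, red, green, blue), "depth" (480x640 float32, m along the optical axis (not along the pixel's ray), 0 where there is no reading), "fx", "fy", "cx", "cy" (pixels), "dist_coeffs" ([k1, k2, p1, p2, k3] as OpenCV has them; the pictures are not rectified), "world_to_cam" (4x4, takes a point from world to camera coordinates). Camera axes: x right, y up, looking along -z (the intrinsics and any distortion apply to the point x, -y, -z); pixel columns grow to the right and rows downward; lengths in m; the calibration is good to about 2 mm. A picture is of the moment at which its call begins.
- sign_off(): hands the job in; it is judged then, once.
The state is a dict: "time_s": time; "joint_pos": joint angles; "qvel": joint speeds; "tau": joint torques, N m; "ee_pos": TCP position; "orientation": TCP orientation; "ft_force": force on the tool from outside, world axes, zero at the start; "ft_torque": the same for the moment, N m; "opening": finger opening in m; "gripper_force": force on a finger pad.
Only numpy, scipy, OpenCV 4.12 (cv2) and the standard library are available. Lean on these libraries where they do the work, as an engineer would, in place of code of your own. Each camera call takes 0.05 s, during which the arm holds its last target. There are 200 camera calls.

## Task

Get the texture analyser ready for a test: gently, with the fingertips, press the yellow key (load cell) on the dark grey control box all the way in, then the green key (drive) all the way in; both stay in. Leave the red and blue keys alone, and do not shift, tip or lift the weight, jar, probe or beaker. Do not press hard on anything, and finish with the hand clear of everything.

Things in the scene. Friction and masses are not known exactly. Their poses are not given: they have to be found in the camera images.
- console: the dark grey control box of a texture analyser, lying flat on the bench, fixed: 220 x 300 x 55 mm high. Origin: centre of its underside; its x axis runs along the 220 mm side from the key field towards the violet display, its y axis along the 300 mm side, z up. Four push-in keys, one yellow, one green, one red, one blue, stand in a 75 x 75 mm square on its top, centred at x -27.5 mm, y 0; which colour is at which corner changes from run to run.
- yellow_top (a point): centre of the flat top of the yellow key (switches on the load cell). The key is a yellow upright plastic cylinder 30 mm across, at first standing 22 mm above the box's top (its lower 4 mm ringed by a bright steel bezel 42 mm across). The point goes down with the key; z up.
- yellow_key (a joint): how far the yellow key is pushed in, in m: 0 fully out, 0.008 fully in, against its stop. It moves straight down against a steady resistance of about 3 N and stays where it is left (it does not spring back out). At the end of this travel its cap still gives up to 5 mm more, sprung: from 4 N, rising 2 N per mm, and the cap comes back up by that much when let go; beyond that it is rigid.
- green_top (a point): centre of the flat top of the green key (switches on the drive). The key is a green upright plastic cylinder 30 mm across, at first standing 22 mm above the box's top (its lower 4 mm ringed by a bright steel bezel 42 mm across). The point goes down with the key; z up.
- green_key (a joint): how far the green key is pushed in, in m: 0 fully out, 0.008 fully in, against its stop. It moves straight down against a steady resistance of about 3 N and stays where it is left (it does not spring back out). At the end of this travel its cap still gives up to 5 mm more, sprung: from 4 N, rising 2 N per mm, and the cap comes back up by that much when let go; beyond that it is rigid.
- red_top (a point): centre of the flat top of the red key (stops the machine: leave it alone). The key is a red upright plastic cylinder 30 mm across, at first standing 22 mm above the box's top (its lower 4 mm ringed by a bright steel bezel 42 mm across). The point goes down with the key; z up.
- red_key (a joint): how far the red key is pushed in, in m: 0 fully out, 0.008 fully in, against its stop. It moves straight down against a steady resistance of about 3 N and stays where it is left (it does not spring back out). At the end of this travel its cap still gives up to 5 mm more, sprung: from 4 N, rising 2 N per mm, and the cap comes back up by that much when let go; beyond that it is rigid.
- blue_top (a point): centre of the flat top of the blue key (returns the crosshead: leave it alone). The key is a blue upright plastic cylinder 30 mm across, at first standing 22 mm above the box's top (its lower 4 mm ringed by a bright steel bezel 42 mm across). The point goes down with the key; z up.
- blue_key (a joint): how far the blue key is pushed in, in m: 0 fully out, 0.008 fully in, against its stop. It moves straight down against a steady resistance of about 3 N and stays where it is left (it does not spring back out). At the end of this travel its cap still gives up to 5 mm more, sprung: from 4 N, rising 2 N per mm, and the cap comes back up by that much when let go; beyond that it is rigid.
- weight: brass weight with a grip knob, 36 mm across, 48 mm high, loose, standing on the control box beside the display. Origin: centre of its underside
- jar: amber sample jar with a white cap, 64 mm across, 85 mm high, loose, on the bench beside the box (+y side). Origin: centre of its underside
- probe: aluminium compression probe standing on its 40 mm disc, 70 mm high, loose, on the bench beside the box (-y side). Origin: centre of its underside
- beaker: open white ceramic beaker, 64 mm across, 80 mm high, loose, on the bench beside the box (-y side, nearer the display). Origin: centre of its underside

How it is judged:
On the way, in this order (a step that is already met when the one before it is completed fails the run):
1. the yellow key is pushed in while the green key is still out (value of joint yellow_key above 0.006 m and value of joint green_key below 0.002 m), for 0.1 s.
2. the green key is pushed in too (value of joint each of yellow_key, green_key above 0.006 m), for 0.1 s.
At the end, for the whole second after the job is handed in: The yellow and green keys are each in by more than 6 of their 8 mm, the red and blue keys are out (in by less than 2 mm), and the weight, jar, probe and beaker stand upright within 12 mm of where they were (all of step 2 and value of joint each of red_key, blue_key below 0.002 m and distance of each of weight, jar, probe, beaker from where it was at the start of the episode below 0.012 m and angle between each of weight, jar, probe, beaker's own z axis and vertical below 0.2 rad); the robot touches nothing.
It fails at once if the green key is pushed in before the yellow key (value of joint green_key above 0.002 m and value of joint yellow_key below 0.006 m).
It fails at once if the red or the blue key is pressed (in by more than 2 mm) (value of joint any of red_key, blue_key above 0.002 m).
It fails at once if the weight, jar, probe or beaker is shifted or lifted by more than 12 mm, or tipped by more than 0.2 rad (not (distance of each of weight, jar, probe, beaker from where it was at the start of the episode below 0.012 m and angle between each of weight, jar, probe, beaker's own z axis and vertical below 0.2 rad)).
It fails at once if the fingers press on something with more than 25 N (contact force between the fingers and anything else above 25 N).
It fails at once if the arm pushes against something with more than 25 N (contact force between the arm and anything else above 25 N).
It also fails if it takes over 48 s, if anything falls off the work surface, if the arm or the gripper's body presses on something with over 40 N, if the wrist force passes 120 N, or if a joint passes its speed limit or range.

## Working session

There is one attempt and no reset: what is moved stays moved. The work goes in short steps, Python scripts to look and compute and a tool call to move; the robot and the scene stay as the last step left them, time stands still between calls to the robot, and variables do not carry over. Pictures are saved under pics/ and viewed, at most 10 in all, crops included, and the job is handed in when it is done.

Besides the shell and the picture viewer there is one more tool, called as name(argument=value, ...) on one line, values as JSON. drive_tool: Moves the arm, as the interface text tells. Its arguments: {"type":"object","properties":{"deltas":{"type":"array","items":{"type":"array","items":{"type":"number"}}},"grip_force":{"type":"number"}},"required":["deltas"]}

```bash
mkdir -p pics; cat > h.py <<'E'
import numpy as np, cv2
from workcell import arm, get_image, sign_off
def cloud(d):
    z=d["depth"]; K=np.array([[d["fx"],0,d["cx"]],[0,d["fy"],d["cy"]],[0,0,1.]])
    v,u=np.mgrid[:480,:640]
    p=cv2.undistortPoints(np.stack([u,v],-1).reshape(-1,1,2).astype(np.float64),K,np.array(d["dist_coeffs"],float)).reshape(480,640,2)
    c=np.stack([p[...,0]*z,-p[...,1]*z,-z,np.ones_like(z)],-1)
    return (c@np.linalg.inv(d["world_to_cam"]).T)[...,:3]
E
python3 - <<'E'
from h import *
s=arm.sense(); print(s)
for n in("scene","side"):
    d=get_image(n); cv2.imwrite(f"pics/{n}0.png",d["pixels"][...,::-1])
    P=cloud(d); hsv=cv2.cvtColor(d["pixels"],cv2.COLOR_RGB2HSV)
    for c,(a,b) in dict(yellow=(22,35),green=(45,80),blue=(100,125),red=(0,6),violet=(126,160)).items():
        m=((hsv[...,0]>=a)&(hsv[...,0]<=b)&(hsv[...,1]>120)&(hsv[...,2]>60)&(d["depth"]>0)).astype(np.uint8)
        k,l,st,ce=cv2.connectedComponentsWithStats(m)
        for i in range(1,k):
            if st[i,4]>60:
                Q=P[l==i]; zt=np.percentile(Q[:,2],95); T=Q[Q[:,2]>zt-.004]
                print(n,c,st[i],ce[i].round(),"top",zt.round(4),((T.min(0)+T.max(0))/2).round(4),np.median(T,0).round(4))
E
```

```text
{'time_s': 0.0, 'joint_pos': array([ 1.18600136e+00,  3.20269013e-01,  1.56566370e+00, -9.58540353e-06,
        1.25742173e+00, -1.99837690e-02]), 'qvel': array([-0.00034871,  0.00216265,  0.00064081, -0.00050896, -0.00044018,
       -0.00040012]), 'tau': array([-1.98469497e-03, -4.12445247e+01, -2.31977338e+01,  7.24738603e-02,
        4.56759240e-02, -1.47318906e-04]), 'ee_pos': array([0.20494604, 0.53668879, 0.21313939]), 'orientation': array([-1.72604604e-04,  1.81394258e-01,  9.83410061e-01, -8.63833353e-04]), 'ft_force': array([-0.24171586,  0.85926778,  0.62294284]), 'ft_torque': array([ 0.04348946,  0.02741023, -0.02273163]), 'gripper_force': 0.0, 'opening': 0.09102967034659863}
scene yellow [254 213  16  16 201] [262. 221.] top 0.0813 [ 0.5234 -0.1365  0.0802] [ 0.5244 -0.1364  0.0796]
scene green [ 50  75  24   9 149] [60. 78.] top 0.0964 [-0.0218 -0.8959  0.0953] [-0.0276 -0.8902  0.0944]
scene green [  0  90  44  18 418] [ 20. 100.] top 0.096 [ 0.1132 -0.9159  0.0948] [ 0.1293 -0.9211  0.0939]
scene green [289 222  14  11 104] [295. 226.] top 0.0812 [ 0.5382 -0.0624  0.07
[... 293 characters left out ...]
op 0.0607 [ 0.5907 -0.1301  0.0599] [ 0.5924 -0.1156  0.0587]
side yellow [300 306  18  20 294] [308. 315.] top 0.0788 [ 0.5249 -0.1373  0.0777] [ 0.5254 -0.1381  0.0771]
side green [300 276  13  15 115] [307. 284.] top 0.0781 [ 0.5374 -0.0681  0.077 ] [ 0.5381 -0.0706  0.0762]
side blue [181  51 116  34 433] [235.  70.] top 0.0135 [0.5508 0.8589 0.0133] [0.4642 0.8147 0.0111]
side blue [256 275  17  18 247] [264. 284.] top 0.079 [ 0.4646 -0.0515  0.0778] [ 0.4641 -0.0519  0.077 ]
side red [256 309  18  19 249] [265. 318.] top 0.0787 [ 0.4515 -0.1252  0.0778] [ 0.4518 -0.1255  0.077 ]
side violet [333 286  25  51 763] [345. 310.] top 0.0583 [ 0.5922 -0.1306  0.0574] [ 0.5922 -0.1291  0.0564]
```

View pics/scene0.png

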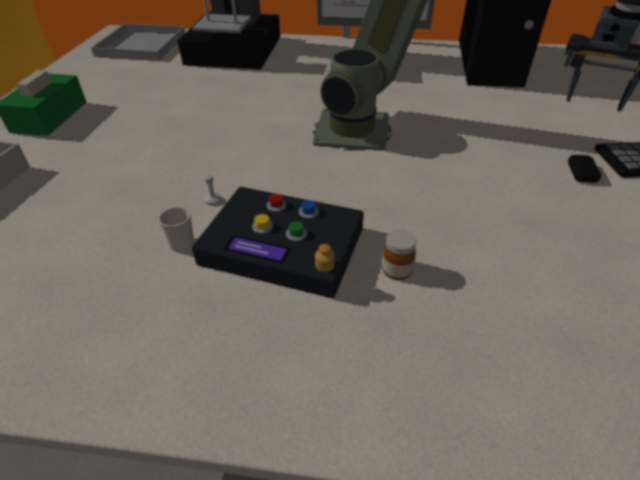

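View pics/side0.png

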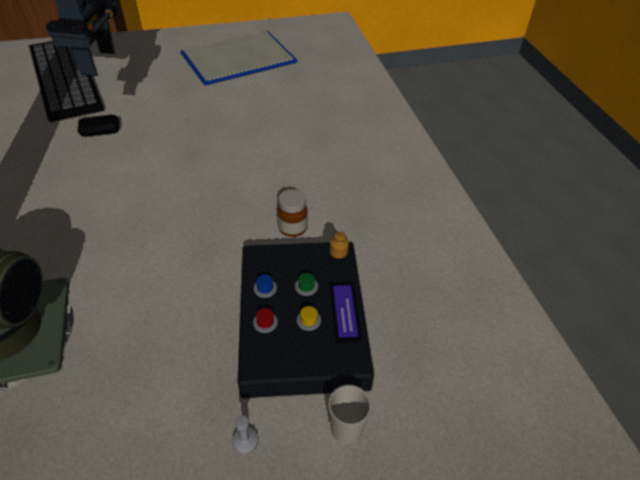

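The red (275,199), blue (307,206), yellow (262,221) and green (295,226) keys are clear in the scene view. The weight is beside the display at (325,260), well clear of the keys. I'll move above yellow with the gripper shut.

drive_tool(deltas=[[-1, -10, -10, 0, 0], [-1, -22, -21, 0, 0], [-1, -23, -22, 0, 0], [-1, -23, -22, 0, 0], [-1, -23, -22, 0, 0], [-1, -23, -22, 0, 0], [-1, -23, -22, 0, 0], [-1, -23, -22, 0, 0]], grip_force=5)

```text
time_s: 0.9
ee_pos: [0.3059, 0.322, 0.2138]
orientation: [0.0, 0.181, 0.983, -0.0]
ft_force: [0.4, -0.7, 0.6]
opening: 0.0298
gripper_force: 0.0
```

drive_tool(deltas=[[-1, -23, -22, 0, 0], [-1, -23, -22, 0, 0], [-1, -23, -22, 0, 0], [-1, -23, -22, 0, 0], [-1, -23, -22, 0, 0], [-1, -23, -22, 0, 0], [-1, -23, -22, 0, 0], [-1, -23, -22, 0, 0]])

```text
time_s: 1.7
ee_pos: [0.4145, 0.0922, 0.2138]
orientation: [-0.0, 0.182, 0.983, -0.0]
ft_force: [0.5, 0.6, -0.1]
opening: 0.0004
gripper_force: 0.0
```

drive_tool(deltas=[[-1, -23, -22, 0, 0], [-1, -23, -22, 0, 0], [-1, -23, -22, 0, 0], [-1, -23, -22, 0, 0], [-1, -23, -22, 0, 0], [-1, -23, -22, 0, 0], [-1, -10, -10, 0, 0], [-1, 0, 0, 0, 0]])

```text
time_s: 2.5
ee_pos: [0.5022, -0.0926, 0.2136]
orientation: [-0.0, 0.183, 0.983, 0.0]
ft_force: [0.2, 0.2, -0.8]
opening: 0.0008
gripper_force: 0.0
```

```bash
cat > m.py <<'E'
from h import *
import sys
n=sys.argv[1]
s=arm.sense(); print(s["ee_pos"],s["ft_force"])
d=get_image(n); cv2.imwrite(f"pics/{sys.argv[2]}.png",d["pixels"][...,::-1])
P=cloud(d); hsv=cv2.cvtColor(d["pixels"],cv2.COLOR_RGB2HSV)
for c,(a,b) in dict(yellow=(22,35),green=(45,80),blue=(100,125),red=(0,6)).items():
    m=((hsv[...,0]>=a)&(hsv[...,0]<=b)&(hsv[...,1]>120)&(hsv[...,2]>40)&(d["depth"]>0)&(P[...,2]>.06)&(P[...,2]<.1)).astype(np.uint8)
    k,l,st,ce=cv2.connectedComponentsWithStats(m)
    if k>1:
        i=1+st[1:,4].argmax(); Q=P[l==i]; zt=np.percentile(Q[:,2],80); T=Q[Q[:,2]>zt-.003]
        print(c,st[i],"top",zt.round(4),((T.min(0)+T.max(0))/2).round(4),np.ptp(T,axis=0).round(3))
E
python3 m.py wrist w1
```

```text
[ 0.50222816 -0.09263038  0.21355764] [ 0.2327521   0.2362957  -0.80611067]
yellow [270 247  30  33 765] top 0.0758 [ 0.5236 -0.1383  0.0751] [0.029 0.029 0.005]
green [345 234  30  32 710] top 0.0758 [ 0.5364 -0.0638  0.0751] [0.029 0.027 0.005]
blue [331 158  32  32 799] top 0.0759 [ 0.4625 -0.0509  0.0757] [0.028 0.028 0.005]
red [251 173  33  32 791] top 0.076 [ 0.4494 -0.1245  0.0755] [0.028 0.028 0.005]
```

View pics/w1.png

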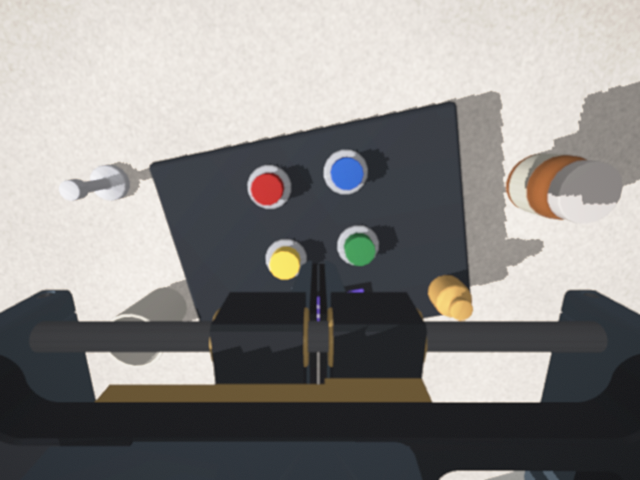

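The wrist view puts yellow at (285,262) and green at (358,248), and the gripper has to shift toward yellow. I'll go over it and down.

drive_tool(deltas=[[-1, -12, -12, 0, 0], [-1, -15, -14, 0, 0], [-1, -10, -9, 20, 0], [-1, 0, 0, 30, 0], [-1, 0, 0, 30, 0], [-1, 0, 0, 25, 0], [-1, 0, 0, 15, 0], [-1, 0, 0, 0, 0]])

```text
time_s: 3.35
ee_pos: [0.5234, -0.1372, 0.0917]
orientation: [-0.002, 0.181, 0.983, 0.0]
ft_force: [-1.0, 0.7, -0.3]
opening: 0.0003
gripper_force: 0.0
```

drive_tool(deltas=[[-1, 0, 0, 4, 0], [-1, 0, 0, 3, 0], [-1, 0, 0, 2, 0], [-1, 0, 0, 2, 0], [-1, 0, 0, 0, 0]])

```text
time_s: 3.85
ee_pos: [0.5246, -0.1371, 0.0831]
orientation: [0.0, 0.181, 0.983, 0.0]
ft_force: [-0.0, 0.1, -0.3]
opening: 0.0002
gripper_force: 0.0
```

drive_tool(deltas=[[-1, 0, 0, 2, 0], [-1, 0, 0, 2, 0], [-1, 0, 0, 2, 0], [-1, 0, 0, 2, 0], [-1, 0, 0, 0, 0]])

```text
time_s: 4.35
ee_pos: [0.5246, -0.1371, 0.0748]
orientation: [-0.0, 0.181, 0.983, 0.0]
ft_force: [0.4, 0.4, 0.4]
opening: 0.0006
gripper_force: 0.0
```

drive_tool(deltas=[[-1, 0, 0, 2, 0], [-1, 0, 0, 2, 0], [-1, 0, 0, 0, 0]])

```text
time_s: 4.65
ee_pos: [0.5246, -0.1371, 0.0707]
orientation: [-0.0, 0.181, 0.983, 0.0]
ft_force: [-0.1, -0.0, -0.1]
opening: 0.0005
gripper_force: 0.1
```

```bash
python3 m.py wrist w2; python3 m.py side s2; python3 -c "
import cv2;i=cv2.imread('pics/s2.png')[230:400,200:420];cv2.imwrite('pics/s2c.png',cv2.resize(i,None,fx=3.5,fy=3.5,interpolation=2))"
```

```text
[ 0.52459035 -0.13714097  0.07067559] [-0.06258784 -0.02325318 -0.13036163]
yellow [312 260  13  53 185] top 0.0702 [ 0.5226 -0.137   0.0836] [0.028 0.013 0.033]
green [ 423  236   64   59 2761] top 0.0756 [ 0.5361 -0.0643  0.0749] [0.029 0.029 0.004]
blue [ 407   89   73   65 3694] top 0.0758 [ 0.4632 -0.0512  0.0752] [0.029 0.03  0.005]
red [ 259  122   61   62 2909] top 0.0759 [ 0.4499 -0.1246  0.0754] [0.028 0.029 0.004]
[ 0.52460708 -0.1371348   0.07067645] [0.20546569 0.32640972 0.96547742]
blue [256 275  17  18 247] top 0.0776 [ 0.4642 -0.051   0.0774] [0.029 0.032 0.005]
red [256 308  17  20 259] top 0.0774 [ 0.4515 -0.1243  0.0776] [0.028 0.028 0.006]
```

View pics/w2.png

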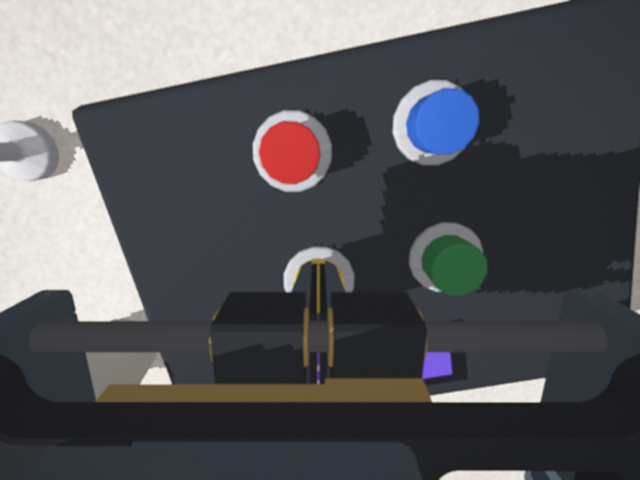

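View pics/s2c.png

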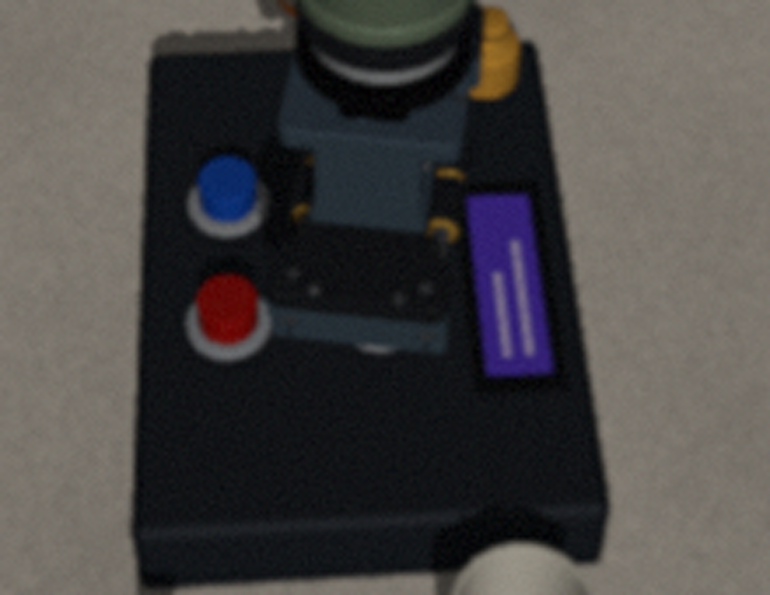

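The wrist view shows the fingertips centred on the yellow key at (318,275). The key top is at about 0.070, so it has been going down with friction taking the load. I'll continue until the sprung force appears.

drive_tool(deltas=[[-1, 0, 0, 1, 0], [-1, 0, 0, 1, 0], [-1, 0, 0, 0, 0]])

```text
time_s: 5.05
ee_pos: [0.5246, -0.1371, 0.0691]
orientation: [0.0, 0.181, 0.983, 0.0]
ft_force: [-1.4, 0.7, 3.3]
opening: 0.0004
gripper_force: 2.0
```

drive_tool(deltas=[[-1, 0, 0, 1, 0], [-1, 0, 0, 0, 0]])

```text
time_s: 5.25
ee_pos: [0.5246, -0.1372, 0.0683]
orientation: [0.0, 0.181, 0.983, 0.0]
ft_force: [-1.4, -0.3, 4.8]
opening: 0.0003
gripper_force: 2.9
```

drive_tool(deltas=[[-1, 0, 0, 1, 0], [-1, 0, 0, 0.5, 0], [-1, 0, 0, 0, 0]])

```text
time_s: 5.55
ee_pos: [0.5246, -0.1372, 0.0671]
orientation: [0.0, 0.181, 0.983, 0.0]
ft_force: [-1.3, 1.6, 7.7]
opening: 0.0004
gripper_force: 4.0
```

The force rises about 2 N/mm, so yellow is fully in. Next I'll lift and go over green.

drive_tool(deltas=[[-1, 0, 0, -10, 0], [-1, 0, 0, -20, 0], [-1, 0, 0, -15, 0], [-1, 5, 22, 0, 0], [-1, 5, 26, 0, 0], [-1, 5, 24, 0, 0], [-1, 0, 0, 0, 0], [-1, 0, 0, 0, 0]])

```text
time_s: 6.35
ee_pos: [0.5362, -0.0645, 0.1114]
orientation: [-0.0, 0.181, 0.984, -0.0]
ft_force: [0.4, -0.6, 0.8]
opening: 0.0003
gripper_force: 0.0
```

```bash
python3 m.py wrist w3;python3 m.py scene c3
```

```text
[ 0.53619777 -0.06451556  0.1113776 ] [ 0.40395531 -0.64254022  0.76725867]
yellow [ 194  260   44   43 1389] top 0.0678 [ 0.5233 -0.1378  0.0671] [0.029 0.029 0.005]
green [301 242  42  47 790] top 0.0756 [ 0.5354 -0.0623  0.0749] [0.027 0.025 0.005]
blue [ 274  128   49   49 1877] top 0.0759 [ 0.463  -0.0507  0.0755] [0.028 0.029 0.005]
red [ 152  152   57   48 2124] top 0.0759 [ 0.45   -0.1244  0.0754] [0.028 0.029 0.005]
[ 0.5361552  -0.06496787  0.11138725] [ 0.36784916 -0.31142089 -0.54826165]
yellow [255 216  14  13 143] top 0.0726 [ 0.5248 -0.1364  0.0719] [0.032 0.028 0.004]
green [   0   75   79   44 1589] top 0.0943 [ 0.0555 -0.9151  0.0944] [0.217 0.118 0.006]
blue [302 201  13  13 153] top 0.0801 [ 0.4652 -0.0495  0.0798] [0.027 0.027 0.005]
red [269 194  14  13 150] top 0.0803 [ 0.451  -0.1234  0.0798] [0.029 0.027 0.005]
```

Yellow is down 8 mm relative to the others. Now I'll press green.

drive_tool(deltas=[[-1, 0, 0, 15, 0], [-1, 0, 0, 12, 0], [-1, 0, 0, 4, 0], [-1, 0, 0, 2, 0], [-1, 0, 0, 2, 0], [-1, 0, 0, 2, 0], [-1, 0, 0, 2, 0], [-1, 0, 0, 0, 0]])

```text
time_s: 7.25
ee_pos: [0.5365, -0.0646, 0.0725]
orientation: [0.0, 0.181, 0.983, 0.0]
ft_force: [-0.9, 0.0, -0.8]
opening: 0.0005
gripper_force: 0.1
```

drive_tool(deltas=[[-1, 0, 0, 1, 0], [-1, 0, 0, 1, 0], [-1, 0, 0, 1, 0], [-1, 0, 0, 0, 0]])

```text
time_s: 7.65
ee_pos: [0.5365, -0.0645, 0.0694]
orientation: [0.0, 0.181, 0.983, 0.0]
ft_force: [0.3, -0.1, 0.9]
opening: 0.0004
gripper_force: 0.7
```

drive_tool(deltas=[[-1, 0, 0, 1, 0], [-1, 0, 0, 1, 0], [-1, 0, 0, 0.5, 0], [-1, 0, 0, 0, 0]])

```text
time_s: 8.05
ee_pos: [0.5365, -0.0645, 0.0676]
orientation: [0.0, 0.181, 0.983, 0.0]
ft_force: [-0.7, -0.4, 7.4]
opening: 0.0005
gripper_force: 3.6
```

Green is at its stop. I'll retreat straight up.

drive_tool(deltas=[[-1, 0, 0, -10, 0], [-1, 0, 0, -25, 0], [-1, 0, 0, -30, 0], [-1, 0, 0, -30, 0], [-1, 0, 0, -30, 0], [-1, 0, 0, -15, 0], [-1, 0, 0, 0, 0], [-1, 0, 0, 0, 0]])

```text
time_s: 8.85
ee_pos: [0.5358, -0.0643, 0.2064]
orientation: [-0.0, 0.181, 0.983, 0.0]
ft_force: [-0.3, 0.1, -0.4]
opening: 0.0007
gripper_force: 0.0
```

```bash
python3 m.py wrist w4
```

```text
[ 0.53579805 -0.06434632  0.20638276] [-0.32718219  0.05971856 -0.35554961]
yellow [230 228  30  30 688] top 0.0678 [ 0.523  -0.1372  0.0672] [0.028 0.028 0.005]
green [306 215  29  28 636] top 0.0679 [ 0.536  -0.0637  0.0672] [0.027 0.027 0.004]
blue [288 133  33  34 869] top 0.076 [ 0.4629 -0.0508  0.0756] [0.028 0.028 0.005]
red [204 150  37  33 932] top 0.076 [ 0.45   -0.1245  0.0755] [0.028 0.029 0.005]
```

View pics/w4.png

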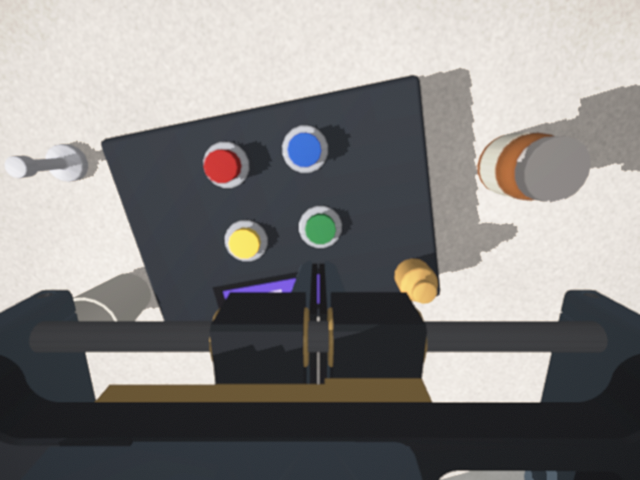

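Yellow (245,241) and green (320,228) are both 8 mm lower than red and blue, and the loose items are still standing. The hand is clear.

```bash
python3 -c "
from workcell import sign_off; print(sign_off())"
```

```text
the job is handed in; nothing more can be done
None
```

I pressed the yellow key and then the green key fully in (both about 8 mm down, under 8 N at each reading); red and blue are still out, the loose items are standing, the hand is clear, and the job is handed in, though no verdict came back.

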